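# Screw the red lid onto the red-banded ingredient canister

### The job

Close the red-banded canister with the red screw lid. Set the lid level on the mouth with its grip bar about halfway between a yellow and a black mark (clockwise of the yellow, seen from above), turn it back anticlockwise until it can drop down at the yellow marks, then screw it clockwise until the bar lines up with the black marks and the lid is fully down, and let go. Leave the blue lid where it lies and the yellow bottle standing in its place.

Things in the scene. Friction and masses are not known exactly. Their poses are not given: they have to be found in the camera images.
- red_lid: Loose red screw lid, 100 mm wide, 0.15 kg, upright on the bench. Origin: centre of the underside of its grey tapered plug (40 mm wide at the foot, 58 above 12 mm), z up. Skirt hangs to 13 mm above the origin, flat top at 35 mm. Grip bar on top: 88 mm long along x, 16 mm wide along y (pinch here), 35 to 63 mm high. Thread lugs under both bar ends; a half turn gives the same lid.
- red_canister: White, red band, fixed, 124 mm wide. Origin: centre of underside, z up. Rim 130 mm high, mouth 62 wide. Black shoulder marks at its +x and -x; yellow ones (thread starts) 60 deg anticlockwise of them. Lid origin is 115 mm above this origin when on the collar, 103 once dropped in at yellow (bar within 12 deg), then sinks evenly to 100 at black, where a stop ends the turn. Vertical play 2 mm.
- blue_lid: Bystander: loose blue lid of the same shape and size as the red one, on the bench; same origin and axes. (A blue-banded open canister like the red one, also fixed, stands on the other side of the bench.)
- squeeze_bottle: Bystander: yellow squeeze bottle with a pointed nozzle, 60 mm wide, 150 mm tall, loose, standing between the canisters. Origin: centre of its underside.
Not all that is in view belongs to the job. Several things have the shape of the red_lid; the one meant has the colours described above.

How it is judged:
By the outcome, as a careful person would: the job done as asked, in the order asked, and still so for the second after the job is handed in, with the robot touching nothing.
It also fails if it takes over 43 s, if anything falls off the work surface, if the arm or the gripper's body presses on something with over 40 N, if the wrist force passes 120 N, or if a joint passes its speed limit or range.

### The arm

A 6-joint arm with a two-finger parallel gripper is mounted at the origin on the work surface. World frame = base frame: x ahead of the robot, y to its left, z up, the work surface at z = 0. Lengths are in m, angles in rad, forces in N, time in s.
With the tool pointing down it reaches from about 0.325 to 0.875 m from the base axis. Payload 4.4 kg.
Tool frame: the origin (TCP) lies at the very end of the fingers, on their centre line; the grasp point (between the pads) lies 19 mm behind it; z points along the fingers, y is the direction in which the jaws open and shut (so a half turn about z gives the same grasp; the last joint's range is limited). The gripper opens to 85 mm and grips with 20 to 120 N. Pads are 22 mm wide; open, the fingers measure 114 mm over their backs; the gripper's body (76 mm by 85 mm) begins 54 mm behind the grasp point. The pads swing forward as they close: fully open they stand 13 mm farther back than shut.
Start: joints at [1.109, 0.207, 1.542, -0, 1.393, -0.15], TCP at [0.176, 0.547, 0.231] pointing down, gripper open.
Joint ranges: [-2.73, 2.73], [-0.86, 2.22], [0.23, 2.46], [-1.11, 4.25], [0.08, 2.63], [-2.82, 2.82]. Speed limits (rad/s): [2.79, 2.79, 3.14, 3.14, 3.14, 3.14].

### API

Orientations are given as [roll, pitch, yaw] about the fixed x, y, z axes, in that order (R = Rz(yaw) Ry(pitch) Rx(roll)).
In Python, from bench import env gives the robot as it stands.
- The arm moves only by the tool servo_tool, never from a script. Its argument "increments" is a list that holds one entry, the list of rows, each a list of 5 numbers: the shift along the tool's x, y, z in units of 50 mm (1.0 is 50 mm), then the turn about the tool's z in units of 5 degrees (1.0 is 5 degrees), then the gripper's target within -1 to 1 (fully open at 1, half-way at 0, shut at -1). In form: [[[x, y, z, turn, gripper], ...]]. A call has 1 to 10 rows; each row is the pose to reach, as a shift and turn from the pose measured when the call began, along the tool's axes at that moment; what a row does not reach only later rows make up. A row lasts 1/10 s, in which the tool goes at most 50 mm and 8.59 degrees, less where a joint would pass 70% of its speed; a pose out of reach is approached as far as the arm can. A call with a gripper value outside its range is refused whole. The fingers move at their own pace and stop on an object; "grip_force" is the grip in N (left out, the last holds). Time passes only in rows, so rows that repeat a pose let the fingers close. It gives the time, the measured TCP pose, the force and the opening at its end, in the units of the state.
- env.state(): the state, without advancing time (a new reading comes with each control period).
- env.camera(name): name is "scene" or "side" or "wrist"; returns a dict with "pixels" (384x512x3 uint8, red, green, blue), "camera_matrix" (3x3 intrinsics, pixels), "world_to_cam" (4x4, takes a point from world to camera coordinates); the wrist camera has in their place "T_tool_cam" (4x4, takes a point from camera to tool coordinates, whose origin is the TCP and whose axes are the flange's). Camera axes: x right, y up, looking along -z (the intrinsics and any distortion apply to the point x, -y, -z); pixel columns grow to the right and rows downward; lengths in m; the calibration is good to about 2 mm. A picture is of the moment at which its call begins: read the wrist's pose just before it. There is no depth.
- env.close_job(): hands the job in, once; it reports no verdict.
The state is a dict: "time": time; "joint_pos": joint angles; "joint_velocities": joint speeds; "joint_efforts": joint torques, N m; "position": TCP position; "tool_rot": TCP orientation; "wrist_force": force on the tool from outside, world axes, zero at the start; "torque": the same for the moment, N m; "width": opening from 0.0 (shut) to 1.0 (fully open).
Only numpy, scipy, OpenCV 4.12 (cv2) and the standard library are available. Lean on these libraries where they do the work, as an engineer would, in place of code of your own. Each camera call takes 0.05 s, during which the arm holds its last target. There are 200 camera calls.

## Working session

There is one attempt and no reset: what is moved stays moved. The work goes in short steps, Python scripts to look and compute and a tool call to move; the robot and the scene stay as the last step left them, time stands still between calls to the robot, and variables do not carry over. Pictures are saved under pics/ and viewed, about 8 in all and at most 12, crops included, and the job is handed in when it is done.

Besides the shell and the picture viewer there is one more tool, called as name(argument=value, ...) on one line, values as JSON. servo_tool: Moves the arm, as the interface text tells. Its arguments: {"type":"object","properties":{"increments":{"type":"array"},"grip_force":{"type":"number"}},"required":["increments"]}

```bash
mkdir -p pics; cat > h.py <<'E'
import numpy as np, cv2
from scipy.spatial.transform import Rotation as R
from bench import env
def cam(n):
    s=env.state(); c=env.camera(n); c['s']=s
    if n=='wrist':
        T=np.eye(4); T[:3,:3]=R.from_euler('xyz',s['tool_rot']).as_matrix(); T[:3,3]=s['position']
        c['W']=np.linalg.inv(T@c['T_tool_cam'])
    else: c['W']=c['world_to_cam']
    np.savez('pics/%s_cal.npz'%n,K=c['camera_matrix'],W=c['W']); return c
def save(c,f,crop=None,k=1):
    p=c['pixels'][:,:,::-1]
    if crop: p=p[crop[1]:crop[3],crop[0]:crop[2]]
    cv2.imwrite('pics/'+f,cv2.resize(p,None,fx=k,fy=k,interpolation=cv2.INTER_CUBIC))
def proj(n,P):
    d=np.load('pics/%s_cal.npz'%n); q=d['W']@np.r_[P,1]; v=d['K']@np.array([q[0],-q[1],-q[2]]); return v[:2]/v[2]
def ray(n,u,v,z):
    d=np.load('pics/%s_cal.npz'%n); r=np.linalg.inv(d['K'])@[u,v,1]; r=np.array([r[0],-r[1],-r[2]])
    Rt=d['W'][:3,:3]; o=-Rt.T@d['W'][:3,3]; w=Rt.T@r; return o+w*(z-o[2])/w[2]
E
python3 - <<'E'
from h import *
a=cam('scene');b=cam('side');c=cam('wrist')
for n in(a,b,c): print(n['W'].round(3).tolist(),n['camera_matrix'].tolist(), [k for k in n])
save(a,'s1.png',k=1.5); p=np.hstack([b['pixels'],c['pixels']])[:,:,::-1]; cv2.imwrite('pics/s2.png',cv2.resize(p,(800,300)))
print(env.state())
E
```

```text
[[0.759, 0.65, -0.017, -0.329], [-0.499, 0.599, 0.626, 0.291], [0.417, -0.467, 0.779, -1.353], [0.0, 0.0, 0.0, 1.0]] [[494.8892998905914, 0.0, 253.24923488081436], [0.0, 494.8892998905914, 196.98762454137807], [0.0, 0.0, 1.0]] ['pixels', 'camera_matrix', 'world_to_cam', 's', 'W']
[[-0.749, -0.663, -0.017, 0.302], [0.454, -0.531, 0.715, -0.294], [-0.483, 0.528, 0.699, -0.499], [0.0, 0.0, 0.0, 1.0]] [[359.65532984804497, 0.0, 252.7117426080677], [0.0, 359.65532984804497, 188.37577611267994], [0.0, 0.0, 1.0]] ['pixels', 'camera_matrix', 'world_to_cam', 's', 'W']
[[0.306, 0.952, -0.001, -0.575], [-0.915, 0.294, -0.277, 0.037], [-0.263, 0.085, 0.961, -0.378], [0.0, 0.0, 0.0, 1.0]] [[324.3223718967165, 0.0, 263.81160202196355], [0.0, 324.3223718967165, 192.39496650016315], [0.0, 0.0, 1.0]] ['pixels', 'camera_matrix', 'T_tool_cam', 's', 'W']
{'time': 0.15, 'joint_pos': array([ 1.10851253e+00,  2.07273496e-01,  1.54264813e+00, -1.10865324e-05,
        1.39352187e+00, -1.50492409e-01]), 'joint_velocities': array([-0.0019766 , -0.00298303, -0.00289132, -0.00119126, -0.00101211,
       -0.00030051]), 'joint_efforts': array([-6.00099302e-04, -3.83512723e+01, -2.92038810e+01, -1.59663591e-04,
        6.66141364e-03, -4.04731011e-06]), 'position': array([0.17612675, 0.54672649, 0.23035397]), 'tool_rot': array([-3.13976110e+00, -2.66700706e-04,  2.82980299e+00]), 'wrist_force': array([-9.04816943e-01, -5.85575539e-04, -3.72518062e-01]), 'torque': array([-0.04679177,  0.06262902, -0.01455748]), 'width': 1.0004904480276091}
```

View pics/s1.png

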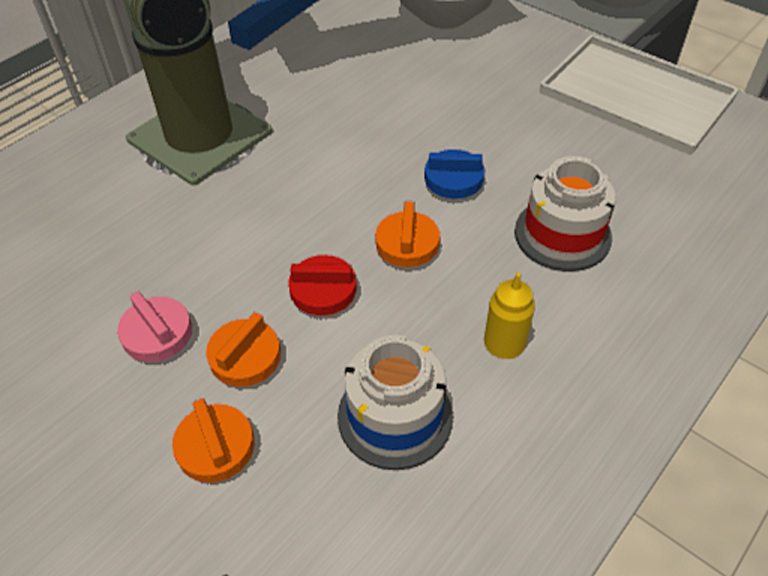

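View pics/s2.png

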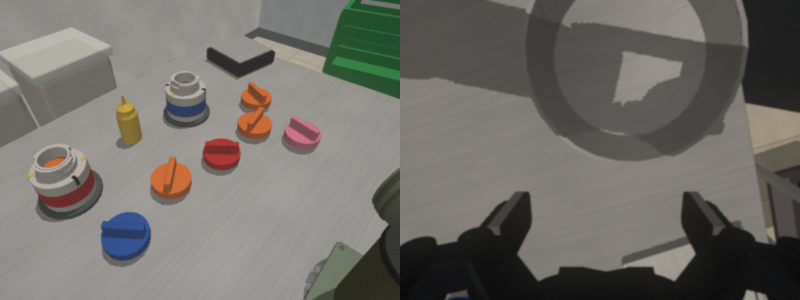

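The scene shows the red lid at about (323,285)/1.5, the red-banded canister at (575,180)/1.5 and the blue lid at (455,172)/1.5. The side view agrees. Next I'll make enlarged crops.

```bash
python3 - <<'E'
from h import *
a=cam('scene')['pixels'];b=cam('side')['pixels']
def cr(p,x,y,w,h,k): return cv2.resize(p[y:y+h,x:x+w,::-1],(w*k,h*k),interpolation=cv2.INTER_CUBIC)
t=np.hstack([cr(a,185,160,60,60,5),cr(a,340,95,80,60,5)])
u=np.hstack([cr(b,250,165,60,60,5),cr(b,30,175,80,60,5)])
cv2.imwrite('pics/c1.png',np.vstack([t,u]))
E
```

```text
(no output)
```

View pics/c1.png

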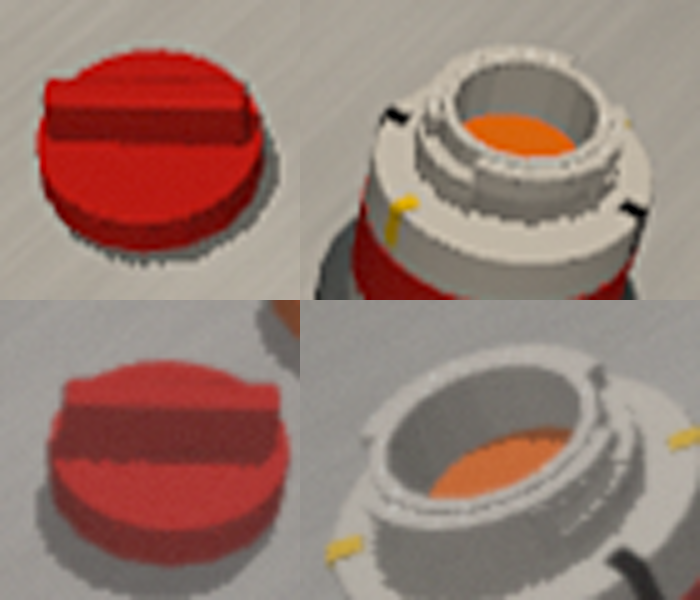

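The crops show the lid bar running almost horizontally in the image in both views. The canister's marks are clear: black at scene crop (398,116) and (633,209), yellow at (405,203) and (628,122).

```bash
python3 - <<'E'
from h import *
A=lambda x,y:((x+.5)/5-.5+185,(y+.5)/5-.5+160)
B=lambda x,y:((x-299.5)/5-.5+340,(y+.5)/5-.5+95)
C=lambda x,y:((x+.5)/5-.5+250,(y-299.5)/5-.5+165)
D=lambda x,y:((x-299.5)/5-.5+30,(y-299.5)/5-.5+175)
ang=lambda p,q:np.degrees(np.arctan2(*(q-p)[1::-1]))
for n,f,pts in(('scene',A,[(47,107),(245,110),(47,80),(245,83)]),('side',C,[(65,407),(280,410),(69,382),(278,386)])):
    w=[ray(n,*f(*p),.063) for p in pts]; print('lid',n,np.mean(w,0).round(4),ang(w[0],w[1]),ang(w[2],w[3]),np.linalg.norm(w[1]-w[0]))
print('can',ray('scene',*B(527,113),.13).round(4),ray('side',*D(486,434),.13).round(4))
# ellipse extents -> circle fit on hole edge
for n,f,pts in(('scene',B,[(455,108),(600,118),(528,63),(480,150),(580,148),(490,73),(572,73)]),('side',D,[(388,455),(583,400),(520,365),(430,390),(432,497),(560,367)])):
    w=np.array([ray(n,*f(*p),.13)[:2] for p in pts]); s=np.linalg.lstsq(np.c_[2*w,np.ones(len(w))],(w**2).sum(1),rcond=None)[0]
    print('fit',n,s[:2].round(4),np.sqrt(s[2]+s[:2]@s[:2]))
for z in(.09,.095,.1):
  b=[ray('scene',*B(*p),z) for p in((398,116),(633,209))]; y=[ray('scene',*B(*p),z) for p in((405,203),(628,122))]
  print(z,np.mean(b,0).round(4),ang(*b),np.linalg.norm(b[1]-b[0]),np.mean(y,0).round(4),ang(*y))
  y=[ray('side',*D(*p),z) for p in((345,550),(685,440))]; print('side y',np.mean(y,0),ang(*y))
for n,f in(('s',None),):
  print(ray('scene',455/1.5,172/1.5,.035),ray('scene',513/1.5,290/1.5,.12))
E
```

```text
lid scene [ 0.431  -0.1271  0.063 ] 38.624146478861284 38.595789560924054 0.08509981546122658
lid side [ 0.4254 -0.1227  0.063 ] -140.64209826536873 -141.12122499019068 0.08583972696183823
can [0.6406 0.2019 0.13  ] [0.636  0.2061 0.13  ]
fit scene [0.6405 0.2027] 0.031657866453628364
fit side [0.6387 0.2044] 0.03160022809456103
0.09 [0.6355 0.2132 0.09  ] 7.416138943981324 0.11416307098109987 [0.6372 0.2143 0.09  ] 65.70933271655481
side y [0.64679999 0.20366054 0.09      ] -112.3814738047917
0.095 [0.6376 0.208  0.095 ] 7.4161389439813865 0.11342814604152071 [0.6393 0.2091 0.095 ] 65.70933271655477
side y [0.64123057 0.20474659 0.095     ] -112.3814738047917
0.1 [0.6397 0.2028 0.1   ] 7.416138943981344 0.11269322110194141 [0.6414 0.2039 0.1   ] 65.70933271655478
side y [0.63566115 0.20583263 0.1       ] -112.3814738047917
[0.43928173 0.18421438 0.035     ] [ 0.68610351 -0.02830951  0.12      ]
```

```bash
cat >> h.py <<'E'
def plan(P,yaw):
    s=env.state(); M=R.from_euler('xyz',s['tool_rot']).as_matrix()
    y0=np.degrees(s['tool_rot'][2]); d=M.T@(np.array(P)-s['position'])/.05
    print('units',d.round(3),'turn',round(((y0-yaw+180)%360-180)/5,3),'| t',round(s['time'],2),'pos',np.round(s['position'],4),'rpy',np.degrees(s['tool_rot']).round(2),'F',np.round(s['wrist_force'],1),'w',round(s['width'],3))
E
python3 -c "
from h import *
plan([.428,-.125,.18],38.8)"
```

```text
units [ -8.915 -11.245   1.026] turn 24.667 | t 0.25 pos [0.1762 0.5469 0.2307] rpy [-1.7993e+02 -1.0000e-02  1.6214e+02] F [-0.9  0.3  0.1] w 0.997
```

servo_tool(increments=[[[-5.9, -7.5, 0, 16.4, 0.2], [-5.9, -7.5, 0, 16.4, 0.2], [-5.9, -7.5, 0, 16.4, 0.2], [-5.9, -7.5, 0, 16.4, 0.2], [-5.9, -7.5, 0, 16.4, 0.2], [-5.9, -7.5, 0, 16.4, 0.2], [-5.9, -7.5, 0, 16.4, 0.2], [-5.9, -7.5, 0, 16.4, 0.2], [-5.9, -7.5, 0, 16.4, 0.2], [-5.9, -7.5, 0, 16.4, 0.2]]], grip_force=60)

```text
time: 1.25
position: [0.3427, 0.0966, 0.2314]
tool_rot: [3.14, 0.002, 1.391]
wrist_force: [1.6, 0.5, -0.5]
width: 0.594
```

```bash
python3 -c "
from h import *
plan([.428,-.125,.18],38.8)"
```

```text
units [-4.053  2.47   1.039] turn 8.177 | t 1.25 pos [0.3427 0.0966 0.2314] rpy [1.7992e+02 1.0000e-01 7.9690e+01] F [ 1.6  0.5 -0.5] w 0.594
```

servo_tool(increments=[[[-4.05, 2.47, 1.04, 8.18, 0.2], [-4.05, 2.47, 1.04, 8.18, 0.2], [-4.05, 2.47, 1.04, 8.18, 0.2], [-4.05, 2.47, 1.04, 8.18, 0.2], [-4.05, 2.47, 1.04, 8.18, 0.2], [-4.05, 2.47, 1.04, 8.18, 0.2], [-4.05, 2.47, 1.04, 8.18, 0.2]]])

```text
time: 1.95
position: [0.4276, -0.1253, 0.1793]
tool_rot: [3.141, 0.001, 0.675]
wrist_force: [0.4, 0.3, -0.7]
width: 0.6
```

```bash
python3 -c "
from h import *
c=cam('wrist'); save(c,'w1.png',k=1.5)
print(proj('wrist',[.428,-.125,.063])*1.5)
plan([.428,-.125,.040],38.8)"
```

```text
[395.50510606 281.93020085]
units [2.000e-03 1.200e-02 2.792e+00] turn -0.001 | t 2.0 pos [ 0.4275 -0.1245  0.1796] rpy [1.7996e+02 3.0000e-02 3.8800e+01] F [-0.3  1.   0.7] w 0.598
```

View pics/w1.png

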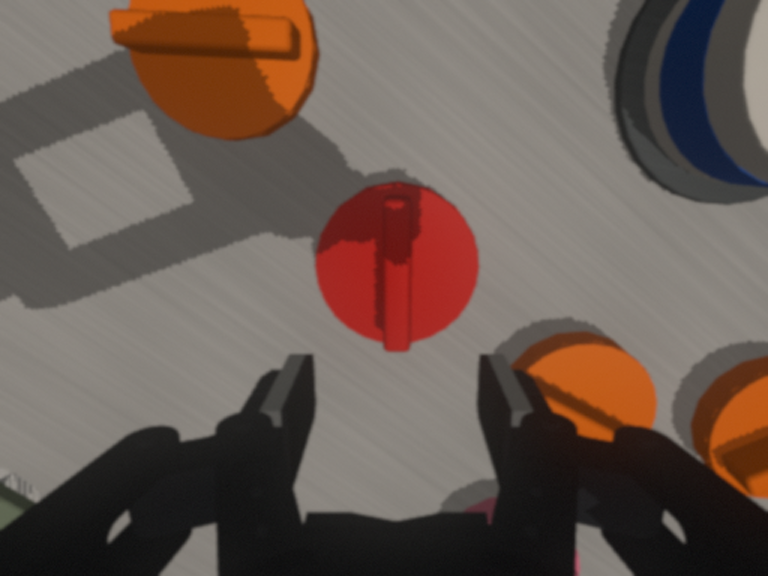

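The lid lies centred at column 397. Its bar is vertical in the picture, with ends at rows of about 200 and 350, so it is parallel to tool x. I'll check the centre along the bar.

```bash
python3 -c "
from h import *
a,b=ray('wrist',397/1.5,200/1.5,.063),ray('wrist',397/1.5,346/1.5,.063);print(a,b,np.linalg.norm(a-b),(a+b)/2)
c,d=ray('wrist',397/1.5,183/1.5,.035),ray('wrist',397/1.5,342/1.5,.035);print(np.linalg.norm(c-d),(c+d)/2)
c,d=ray('wrist',316/1.5,263/1.5,.035),ray('wrist',478/1.5,263/1.5,.035);print(np.linalg.norm(c-d),(c+d)/2)
plan([.430,-.1235,.040],38.8)"
```

```text
[ 0.46335354 -0.09766855  0.063     ] [ 0.39885033 -0.14946482  0.063     ] 0.08272556037674575 [ 0.43110193 -0.12356668  0.063     ]
0.09865072623107947 [ 0.43034655 -0.12426207  0.035     ]
0.09793458273651273 [ 0.43187673 -0.12303268  0.035     ]
units [0.052 0.014 2.792] turn -0.001 | t 2.0 pos [ 0.4275 -0.1245  0.1796] rpy [1.7996e+02 3.0000e-02 3.8800e+01] F [-0.3  1.   0.7] w 0.598
```

servo_tool(increments=[[[0.06, 0.01, 1, 0, 0.2], [0.06, 0.01, 1.8, 0, 0.2], [0.06, 0.01, 2.4, 0, 0.2], [0.06, 0.01, 2.7, 0, 0.2], [0.06, 0.01, 2.82, 0, 0.0], [0.06, 0.01, 2.82, 0, -1], [0.06, 0.01, 2.82, 0, -1], [0.06, 0.01, 2.82, 0, -1], [0.06, 0.01, 2.82, 0, -1], [0.06, 0.01, 2.82, 0, -1]]], grip_force=60)

```text
time: 3.0
position: [0.4314, -0.1234, 0.0399]
tool_rot: [3.139, -0.001, 0.677]
wrist_force: [0.0, 2.0, 6.0]
width: 0.171
```

servo_tool(increments=[[[0, 0, 0, 0, -1], [0, 0, 0, 0, -1], [0, 0, -0.5, 0, -1], [0, 0, -1.5, 0, -1], [0, 0, -2.5, 0, -1], [0, 0, -3.5, 0, -1], [0, 0, -4, 0, -1], [0, 0, -4, 0, -1]]])

```text
time: 3.8
position: [0.4335, -0.1246, 0.2445]
tool_rot: [3.13, -0.005, 0.677]
wrist_force: [0.3, -0.2, -1.8]
width: 0.171
```

```bash
python3 -c "
from h import *
plan([.6395,.2035,.24],37.2)"
```

```text
units [ 7.321 -2.536  0.096] turn 0.317 | t 3.8 pos [ 0.4335 -0.1246  0.2445] rpy [179.31  -0.28  38.78] F [ 0.3 -0.2 -1.8] w 0.171
```

servo_tool(increments=[[[0.6, -0.2, 0, 0, -1], [1.4, -0.5, 0, 0.1, -1], [2.3, -0.8, 0, 0.1, -1], [3.2, -1.1, 0, 0.2, -1], [4.1, -1.4, 0, 0.2, -1], [5, -1.73, 0, 0.3, -1], [5.9, -2.04, 0.1, 0.3, -1], [6.6, -2.3, 0.2, 0.3, -1], [7.1, -2.46, 0.3, 0.3, -1], [7.32, -2.54, 0.4, 0.32, -1]]])

```text
time: 4.8
position: [0.6387, 0.2054, 0.2205]
tool_rot: [3.132, -0.001, 0.651]
wrist_force: [-0.3, 0.3, -2.2]
width: 0.173
```

servo_tool(increments=[[[0, 0, 0, 0, -1], [0, 0, 0, 0, -1]]])

```text
time: 5.0
position: [0.637, 0.2044, 0.2176]
tool_rot: [3.134, 0.005, 0.651]
wrist_force: [-0.3, -0.6, -1.9]
width: 0.171
```

```bash
python3 - <<'E'
from h import *
plan([.6395,.2035,.205],37.2)
a=cam('scene')['pixels'];b=cam('side')['pixels']
print(proj('scene',[.6395,.2035,.17]),proj('side',[.6395,.2035,.17]))
def cr(p,x,y,w,h,k): return cv2.resize(p[y:y+h,x:x+w,::-1],(w*k,h*k),interpolation=cv2.INTER_CUBIC)
cv2.imwrite('pics/c2.png',np.hstack([cr(a,330,50,100,140,4),cr(b,20,110,100,140,4)]))
E
```

```text
units [0.029 0.044 0.253] turn 0.018 | t 5.0 pos [0.637  0.2044 0.2176] rpy [179.58   0.26  37.29] F [-0.3 -0.6 -1.9] w 0.171
[388.5330633 102.3815893] [ 57.85074302 182.45235007]
```

View pics/c2.png

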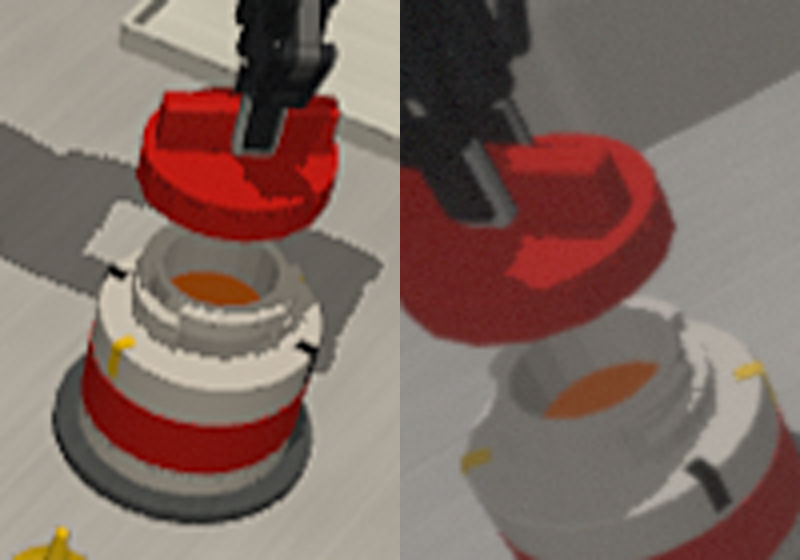

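The lid hangs level over the mouth. Its silhouette spans x 139–338 in the scene crop, with its lowest point at y≈240. In the side crop the right edge is at x=674 and the lowest point at y≈344. I'll compare these with a model.

```bash
python3 - <<'E'
from h import *
from scipy.optimize import least_squares
def sil(c):
    o=[]
    t=np.linspace(0,2*np.pi,181); z0=.2176-.0399
    for n,ox,oy,cx in(('scene',330,50,0),('side',20,110,400)):
        p=np.array([proj(n,[c[0]+.05*np.cos(a),c[1]+.05*np.sin(a),z0+h]) for h in(.013,.035) for a in t])
        p=(p-[ox,oy]+.5)*4-.5+[cx,0]
        o+= [p[:,0].min(),p[:,0].max(),p[:,1].max()] if cx==0 else [p[:,0].max(),p[:,1].max()]
    return np.array(o)
ob=np.array([138,339,241,675,344])
print(sil([.637,.2044]).round(1),ob)
print('scene',least_squares(lambda c:(sil(c)-ob)[:3],[.637,.2044]).x,'side',least_squares(lambda c:(sil(c)-ob)[3:],[.637,.2044]).x)
# canister rim outer/hole in the same crops
print([((proj(n,[.6395+.031*np.cos(a),.2035+.031*np.sin(a),.13])-[ox,oy]+.5)*4).round(0).tolist() for n,ox,oy in(('scene',330,50),('side',20,110)) for a in np.arange(0,6.2,np.pi/4)])
E
```

```text
[143.2 348.4 241.5 666.4 348.1] [138 339 241 675 344]
scene [0.63381649 0.20245956] side [0.63629466 0.2009926 ]
[[272.0, 293.0], [278.0, 265.0], [251.0, 239.0], [208.0, 231.0], [173.0, 244.0], [166.0, 272.0], [191.0, 298.0], [236.0, 307.0], [155.0, 327.0], [116.0, 365.0], [120.0, 402.0], [167.0, 415.0], [228.0, 396.0], [265.0, 356.0], [257.0, 321.0], [212.0, 310.0]]
```

```bash
python3 -c "
from h import *
plan([.6418,.2065,.168],37.2)"
```

```text
units [ 0.093 -0.003  1.035] turn 0.005 | t 5.1 pos [0.638  0.204  0.2198] rpy [1.7949e+02 7.0000e-02 3.7230e+01] F [ 0.8  1.1 -0.6] w 0.174
```

servo_tool(increments=[[[0.09, 0, 0.3, 0, -1], [0.09, 0, 0.6, 0, -1], [0.09, 0, 0.85, 0, -1], [0.09, 0, 1.03, 0, -1], [0.09, 0, 1.03, 0, -1]]])

```text
time: 5.6
position: [0.64, 0.2058, 0.1652]
tool_rot: [3.135, 0.006, 0.65]
wrist_force: [-0.3, -0.4, -1.3]
width: 0.174
```

servo_tool(increments=[[[0, 0, 0.03, 0, -1], [0, 0, 0.06, 0, -1], [0, 0, 0.09, 0, -1], [0, 0, 0.12, 0, -1], [0, 0, 0.12, 0, -1]]])

```text
time: 6.1
position: [0.6401, 0.2058, 0.1593]
tool_rot: [3.135, 0.006, 0.65]
wrist_force: [-0.4, 0.1, -1.5]
width: 0.169
```

```bash
python3 -c "
from h import *
for i in range(1): plan([.6418,.2065,.155],37.2)
print(env.state()['torque'])"
```

```text
units [0.036 0.009 0.086] turn 0.004 | t 6.1 pos [0.6401 0.2058 0.1593] rpy [179.61   0.32  37.22] F [-0.4  0.1 -1.5] w 0.169
[0.00013593 0.06837525 0.00460971]
```

servo_tool(increments=[[[0, 0, 0.03, 0, -1], [0, 0, 0.06, 0, -1], [0, 0, 0.09, 0, -1], [0, 0, 0.09, 0, -1]]])

```text
time: 6.5
position: [0.6403, 0.2059, 0.155]
tool_rot: [3.135, 0.005, 0.65]
wrist_force: [0.5, 0.9, -1.3]
width: 0.172
```

servo_tool(increments=[[[0, 0, 0.03, 0, -1], [0, 0, 0.05, 0, -1], [0, 0, 0.05, 0, -1]]])

```text
time: 6.8
position: [0.6404, 0.2059, 0.1547]
tool_rot: [3.134, 0.004, 0.65]
wrist_force: [-4.3, 0.1, 6.8]
width: 0.173
```

```bash
python3 - <<'E'
from h import *
plan([.6418,.2065,.155],37.2)
print(env.state()['torque'])
a=cam('scene')['pixels'];b=cam('side')['pixels']
def cr(p,x,y,w,h,k): return cv2.resize(p[y:y+h,x:x+w,::-1],(w*k,h*k),interpolation=cv2.INTER_CUBIC)
cv2.imwrite('pics/c3.png',np.hstack([cr(a,335,65,80,90,5),cr(b,20,140,80,90,5)]))
E
```

```text
units [ 0.03   0.007 -0.005] turn 0.006 | t 6.8 pos [0.6404 0.2059 0.1547] rpy [179.58   0.26  37.23] F [-4.3  0.1  6.8] w 0.173
[0.00650072 0.59808367 0.01259295]
```

View pics/c3.png

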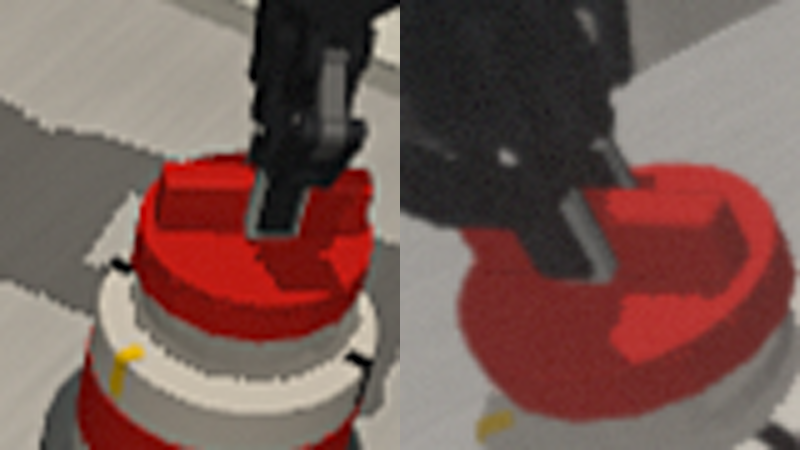

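The lid sits level on the collar at TCP z .1547 (lid origin .115) with light contact, and the bar is at 37° between the yellow and black marks. It is held about 4 mm off centre along the bar, so I'll move the TCP around an arc while turning anticlockwise.

servo_tool(increments=[[[0, -0.01, 0.03, -0.6, -1], [0, -0.01, 0.04, -1.2, -1], [0, -0.02, 0.05, -1.8, -1], [0, -0.02, 0.05, -2.4, -1], [-0.01, -0.03, 0.05, -3, -1], [-0.01, -0.03, 0.05, -3.4, -1], [-0.01, -0.03, 0.05, -3.4, -1]]])

```text
time: 7.6
position: [0.6403, 0.2065, 0.1535]
tool_rot: [3.133, 0.004, 0.946]
wrist_force: [0.4, 0.0, -1.8]
width: 0.171
```

```bash
python3 -c "
from h import *
plan([.6388,.2072,.143],67.2)
print(env.state()['torque'])"
```

```text
units [-0.006 -0.034  0.21 ] turn -2.599 | t 7.6 pos [0.6403 0.2065 0.1535] rpy [179.53   0.25  54.2 ] F [ 0.4  0.  -1.8] w 0.171
[ 0.05705318 -0.00942616 -0.01118899]
```

servo_tool(increments=[[[0, -0.01, 0, -0.6, -1], [0, -0.02, 0, -1.2, -1], [-0.01, -0.03, 0, -1.8, -1], [-0.01, -0.03, 0, -2.4, -1], [-0.01, -0.03, 0.04, -2.4, -1], [-0.01, -0.03, 0.09, -2.4, -1], [-0.01, -0.03, 0.14, -2.4, -1], [-0.01, -0.03, 0.19, -2.4, -1], [-0.01, -0.03, 0.22, -2.4, -1], [-0.01, -0.03, 0.22, -2.4, -1]]])

```text
time: 8.6
position: [0.639, 0.207, 0.1432]
tool_rot: [3.134, 0.006, 1.155]
wrist_force: [-1.7, 0.0, 1.7]
width: 0.175
```

```bash
python3 -c "
from h import *
plan([.6388,.2072,.143],66.2)
print(env.state()['torque'])"
```

```text
units [ 0.003 -0.005  0.003] turn -0.002 | t 8.6 pos [0.639  0.207  0.1432] rpy [179.59   0.33  66.19] F [-1.7  0.   1.7] w 0.175
[0.25868262 0.0203194  0.06335872]
```

The lid has dropped in (TCP z .143, lid origin .103). Now I'll screw it clockwise.

servo_tool(increments=[[[0, 0.01, 0.01, 1, -1], [0, 0.01, 0.015, 2, -1], [0, 0.02, 0.02, 3, -1], [0, 0.03, 0.025, 4, -1], [-0.01, 0.03, 0.03, 5, -1], [-0.01, 0.04, 0.035, 6, -1], [-0.01, 0.05, 0.04, 7, -1], [-0.02, 0.05, 0.045, 8, -1], [-0.02, 0.06, 0.05, 9, -1], [-0.02, 0.06, 0.05, 9, -1]]])

```text
time: 9.6
position: [0.6411, 0.205, 0.1403]
tool_rot: [3.133, -0.001, 0.37]
wrist_force: [0.9, 2.3, -1.6]
width: 0.173
```

```bash
python3 -c "
from h import *
plan([.6412,.204,.140],7.2)
print(env.state()['torque'])"
```

```text
units [-0.005  0.02   0.007] turn 2.797 | t 9.6 pos [0.6411 0.205  0.1403] rpy [ 1.7951e+02 -4.0000e-02  2.1180e+01] F [ 0.9  2.3 -1.6] w 0.173
[ 0.36796838 -0.16664989 -0.04810974]
```

servo_tool(increments=[[[0, 0.01, 0.005, 0.8, -1], [-0.01, 0.02, 0.01, 1.6, -1], [-0.01, 0.02, 0.015, 2.3, -1], [-0.01, 0.02, 0.015, 2.8, -1], [-0.01, 0.02, 0.015, 3.2, -1], [-0.01, 0.02, 0.015, 3.2, -1]]])

```text
time: 10.2
position: [0.6406, 0.2056, 0.1401]
tool_rot: [3.136, -0.003, 0.093]
wrist_force: [-1.3, 5.1, 2.3]
width: 0.176
```

```bash
python3 - <<'E'
from h import *
plan([.6412,.204,.139],7.2)
print(env.state()['torque'])
a=cam('scene')['pixels'];b=cam('side')['pixels']
def cr(p,x,y,w,h,k): return cv2.resize(p[y:y+h,x:x+w,::-1],(w*k,h*k),interpolation=cv2.INTER_CUBIC)
cv2.imwrite('pics/c4.png',np.hstack([cr(a,335,65,80,90,5),cr(b,20,140,80,90,5)]))
E
```

```text
units [0.008 0.032 0.022] turn -0.376 | t 10.2 pos [0.6406 0.2056 0.1401] rpy [179.7   -0.18   5.32] F [-1.3  5.1  2.3] w 0.176
[1.08987748 0.22153257 0.20753074]
```

View pics/c4.png

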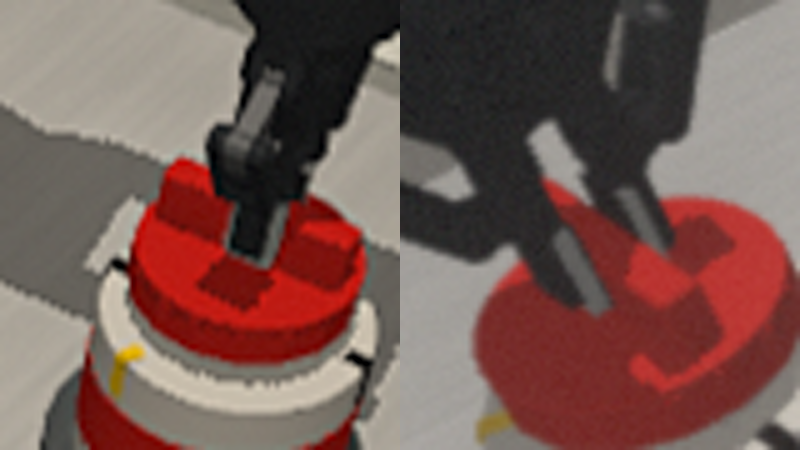

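servo_tool(increments=[[[0, -0.01, 0.01, 0.3, -1], [0, -0.02, 0.02, 0.6, -1], [0, -0.02, 0.02, 0.6, -1]]])

```text
time: 10.6
position: [0.6406, 0.2058, 0.1401]
tool_rot: [3.134, -0.004, 0.045]
wrist_force: [-1.9, -1.3, 5.7]
width: 0.175
```

```bash
python3 -c "
from h import *
plan([.6412,.204,.139],5.2)
print(env.state()['torque'])"
```

```text
units [0.01  0.036 0.023] turn -0.524 | t 10.6 pos [0.6406 0.2058 0.1401] rpy [179.56  -0.21   2.58] F [-1.9 -1.3  5.7] w 0.175
[0.06423717 0.43202033 1.48980526]
```

A stop torque of 1.5 N·m has appeared and the lid origin is at about .100. I'll release and retreat upward.

servo_tool(increments=[[[0, 0, 0, 0, 0.1], [0, 0, 0, 0, 0.1], [0, 0, 0, 0, 0.1], [0, 0, 0, 0, 0.1], [0, 0, -0.5, 0, 0.1], [0, 0, -1.3, 0, 0.1], [0, 0, -2, 0, 0.1], [0, 0, -2.6, 0, 0.1], [0, 0, -2.6, 0, 0.1]]])

```text
time: 11.5
position: [0.6432, 0.2073, 0.277]
tool_rot: [3.135, -0.016, 0.045]
wrist_force: [-0.4, 0.7, 1.2]
width: 0.548
```

```bash
python3 - <<'E'
from h import *
plan([.6412,.204,.139],5.2)
a=cam('scene')['pixels'];b=cam('side')['pixels'];w=cam('wrist')['pixels']
def cr(p,x,y,w,h,k): return cv2.resize(p[y:y+h,x:x+w,::-1],(w*k,h*k),interpolation=cv2.INTER_CUBIC)
cv2.imwrite('pics/c5.png',np.hstack([cr(a,335,85,80,80,5),cr(b,20,160,80,80,5)]))
cv2.imwrite('pics/w5.png',w[:,:,::-1])
E
```

```text
units [-0.087  0.046  2.76 ] turn -0.528 | t 11.5 pos [0.6432 0.2073 0.277 ] rpy [179.65  -0.89   2.56] F [-0.4  0.7  1.2] w 0.548
```

View pics/c5.png

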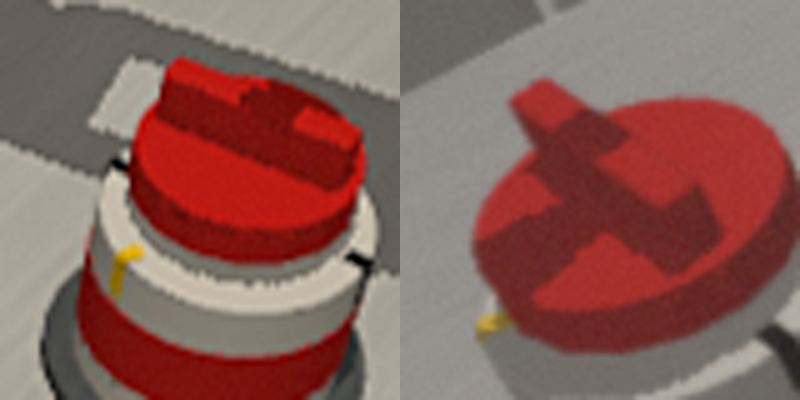

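View pics/w5.png

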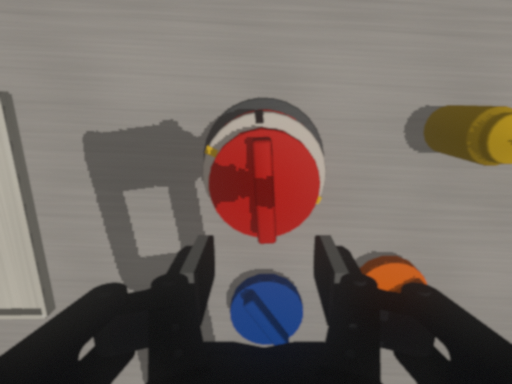

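The wrist view shows the bar from (262,140) to (266,241), pointing at the black mark at (260,116). The bottle and the blue lid have not moved. I'll check the angles.

```bash
python3 - <<'E'
from h import *
a,b=ray('wrist',262,140,.163),ray('wrist',266.3,241,.163); d=a-b
c=(a+b)/2; m=ray('wrist',259.8,116,.1); y1=ray('wrist',210,150,.1); y2=ray('wrist',320,200,.1)
an=lambda v:np.degrees(np.arctan2(v[1],v[0]))
print('bar',an(d),np.linalg.norm(d),c,'mark',an(m-c),np.linalg.norm(m-c),'yellow',an(y1-y2))
c2=cv2.resize(cv2.imread('pics/w5.png')[90:260,190:340],None,fx=4,fy=4,interpolation=cv2.INTER_CUBIC); c2=c2[:600]; cv2.imwrite('pics/w6.png',c2)
E
```

```text
bar 4.9519729891451805 0.08422937669085079 [0.63989374 0.20613468 0.163     ] mark 6.301519801373351 0.0853264569996164 yellow 67.5886225466614
```

View pics/w6.png

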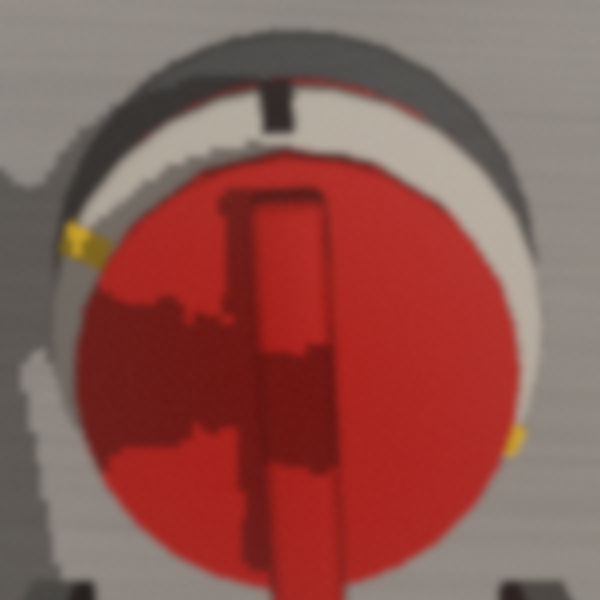

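```bash
python3 -c "
from h import *
print(env.close_job()); plan([.64,.2,.2],5)"
```

```text
the job is handed in; nothing more can be done
None
the job is handed in; nothing more can be done
```

The red lid is screwed onto the red-banded canister, the gripper has let go, and the job is handed in at about 11.6 s of robot time.

- **Set down:** I placed the lid level on the collar, with the tool, and so the bar, at about 37°. That is roughly 30° clockwise of the yellow mark.
- **Drop:** Turning it back anticlockwise to about 66° let it drop in, with the lid origin at about 103 mm.
- **Screw down:** I then turned it clockwise until a torque of about 1.5 N·m showed the stop. The lid origin was then at about 100 mm. Wrist force readings stayed below about 8 N.

**Last checks:** The final pictures show the lid level and fully down, with the gripper clear above it. The bar measures about 5° and the black marks 6–7°, so they agree within my reading error of about 1–2°. The gripper itself turned to 2.6° at the stop, so the bar seems to have slipped about 2° in the fingers. The blue lid still lies on the bench and the bottle is still standing. I judged both by eye and did not measure them.

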